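# Draw the wedge out from under the chopping board

### The arm

A 6-joint arm with a two-finger parallel gripper is mounted at the origin on a cart in front of the work surface, level with it; the furniture and walls round the work are solid. World frame = base frame: x ahead of the robot, y to its left, z up, the work surface at z = 0. Lengths are in mm, angles in rad, forces in N, time in s.
With the tool pointing down it reaches from about 375 to 900 mm from the base axis. Payload 3.1 kg.
Tool frame: the origin (TCP) lies midway between the tips of the shut fingers; the grasp point (between the pads) lies 19 mm behind it; z points along the fingers, y is the line along which they close (so a half turn about z gives the same grasp; the last joint's range is limited). The gripper opens to 87 mm and grips with 3 to 60 N. Pads are 19 mm wide; open, the fingers measure 117 mm over their backs; the gripper's body (75 mm by 190 mm) begins 51 mm behind the grasp point.
Start: joints at [1.04, 0.527, 1.433, -0, 1.181, -0.178], TCP at [215.913, 586.497, 222.548] pointing down, gripper open.
Joint ranges: [-3.08, 3.08], [-0.75, 2.2], [0.22, 2.44], [-1.43, 4.57], [0, 2.65], [-2.85, 2.85]. Speed limits (rad/s): [2.79, 2.79, 3.14, 3.14, 3.14, 3.14].

### API

Orientations are given as a unit quaternion [x, y, z, w].
In Python, from station import * gives the robot as it stands.
- The arm moves only by the tool move_arm, never from a script. Its argument "steps" is a list of rows, each a list of 3 entries, a list of its own where there are three numbers: the shift along the tool's x, y, z in units of 40 cm (1.0 is 40 cm), then the turn, a rotation vector about the tool's x, y, z in units of pi rad (1.0 is pi rad), then the closure, from 0 (fully open) to 1 (shut). In form: [[[x, y, z], [rx, ry, rz], fingers], ...]. A call has 1 to 12 rows; each row shifts and turns the commanded pose from where the row before left it, along the tool's axes as they then stand; what a row does not reach is not made up. A row lasts 1/12 s, in which the tool goes at most 41.7 mm and 7.16 degrees, less where a joint would pass 70% of its speed; a pose out of reach is approached as far as the arm can. A call with a number of a shift or a turn outside -1 to 1 is refused whole. A call with a gripper value outside its range is refused whole. The fingers move at their own pace and stop on an object; "squeeze" is the grip in N (left out, the last holds). Time passes only in rows, so rows that do not move let the fingers close. It gives the time, the measured TCP pose, the force, the opening and the grip force at its end, in the units of the state.
- get_state(): the state, without advancing time (a new reading comes with each control period).
- read_camera(name): name is "scene" or "top"; returns the picture (420x560x3 uint8, red, green, blue); there is no depth.
- get_calibration(name): a dict with "mtx" (3x3 intrinsics, pixels), "D" ([k1, k2, p1, p2, k3] as OpenCV has them; the pictures are not rectified), "xyz" and "rotation" of the camera in the world. Camera axes: x right, y down, z forward; pixel columns grow to the right and rows downward; lengths in mm; the calibration is good to about 2 mm. A picture is of the moment at which its call begins. get_calibration takes no time and is no camera call.
- sign_off(): hands the job in; it is judged then, once.
The state is a dict: "t": time; "joint_pos": joint angles; "qvel": joint speeds; "joint_efforts": joint torques, N m; "tool_pos": TCP position; "tool_rot": TCP orientation; "ft_force": force on the tool from outside, world axes, zero at the start; "moment": the same for the moment, N m; "gripper_width": opening from 0.0 (shut) to 1.0 (fully open); "grasp_force": force on a finger pad.
Only numpy, scipy, OpenCV 4.12 (cv2) and the standard library are available. Lean on these libraries where they do the work, as an engineer would, in place of code of your own. Each camera call takes 0.05 s, during which the arm holds its last target. There are 200 camera calls.

### The job

The chopping board was propped up on a wooden wedge to drain; now it must lie flat for use. Take the wedge that is under the board by its thick end and ease it slowly straight back out (a few small tugs will do), without jerking it, levering the board up or dragging the board along. Leave the wedge lying on its flat base on the worktop, just clear of the edge it came out from, and do not disturb the spare wedge, the mug or the spice jar.

Things in the scene. Friction and masses are not known exactly. Their poses are not given: they have to be found in the camera images.
- wedge: pale wooden wedge jammed under the board's raised edge, 130 x 36 x 34 mm, 0.13 kg. Origin: centre of its flat underside, on the worktop. Its x axis points from the thin tip (x = -65 mm) to the heel (+65), the way to pull; pulling takes about 10 N. The slope ends at x = +35; from there to +65 the heel is flat, 34 mm high, sides parallel, 36 mm apart: grip it there from above across y
- wedge_tip (a point): middle of that wedge's thin tip edge (3 mm thick), at the underside: x = -65 mm in the wedge's frame. At the start it is 60 mm under the board, so the wedge comes free when pulled back a little over 60 mm
- board: heavy wooden chopping board, 300 (x) x 240 (y) x 28 mm, about 1.5 kg, loose, dark groove line round the top. Origin: centre of its underside. Its edge at x = +150 mm is propped about 22 mm up on the wedge (tilt 4 degrees, top of that edge 50 mm above the worktop), the opposite edge rests on the worktop. It sinks by itself as the wedge is drawn back along the board's +x
- spare_wedge: an identical wedge that lies loose on the worktop beside the first, under nothing: leave it alone. Same frame as the first
- mug: a plain white mug, 90 mm across, 95 mm high, standing on the worktop to the left; origin at the centre of its underside; leave it alone
- spice_jar: a small spice jar with a yellow cap, 46 mm across, 98 mm high, standing to the left near the front edge of the worktop; origin at the centre of its underside; leave it alone
Things that resemble listed ones, but are neither listed nor needed, are in the scene too. What is shaped like the wedge but blue is not meant.

How it is judged (in metres and radians):
On the way:
1. the wedge is drawn back at least 15 mm, still lying on the worktop and still under the board (distance of wedge from where it was at the start of the episode above 0.015 m and height (world z) of wedge below 0.01 m and x of wedge_tip in the frame of board below 0.148 m), for 0.05 s.
At the end, for the whole second after the job is handed in: Board flat (tilt under 0.9 degrees) and within 35 mm of where it was; wedge at rest on its underside on the worktop, not touching the board, its tip at least 2 mm outside the edge it came out from, its centre within 250 mm of that edge and 200 mm of the board's middle line (angle between board's own z axis and vertical below 0.015 rad and height (world z) of board below 0.004 m and distance of board from where it was at the start of the episode below 0.035 m and x of wedge_tip in the frame of board above 0.152 m and x of wedge in the frame of board below 0.4 m and y of wedge in the frame of board between -0.2 and 0.2 m and angle between wedge's own z axis and vertical below 0.1 rad and height (world z) of wedge below 0.005 m and contact force between wedge and board below 0.1 N and linear speed of each of wedge, board below 0.02 m/s).
It fails at once if the wedge is jerked (faster than 0.35 m/s) while the board is still propped up (linear speed of wedge above 0.35 m/s and angle between board's own z axis and vertical above 0.02 rad).
It fails at once if the board is levered up (tilted more than 8 degrees) (angle between board's own z axis and vertical above 0.14 rad).
It fails at once if the spare wedge is moved more than 15 mm (distance of spare_wedge from where it was at the start of the episode above 0.015 m).
It fails at once if the mug is moved more than 15 mm (distance of mug from where it was at the start of the episode above 0.015 m).
It fails at once if the spice jar is moved more than 15 mm (distance of spice_jar from where it was at the start of the episode above 0.015 m).
It also fails if it takes over 32 s, if anything falls off the work surface, if the arm or the gripper's body presses on something with over 40 N, if the wrist force passes 120 N, or if a joint passes its speed limit or range.

## Working session

There is one attempt and no reset: what is moved stays moved. The work goes in short steps, Python scripts to look and compute and a tool call to move; the robot and the scene stay as the last step left them, time stands still between calls to the robot, and variables do not carry over. Pictures are saved under pics/ and viewed, at most 10 in all, crops included, and the job is handed in when it is done.

Besides the shell and the picture viewer there is one more tool, called after ">>>" as name(argument=value, ...), one argument or row to a line, values as JSON. move_arm: Moves the arm, as the interface text tells. Shifts and turns lie within -1 to 1; 1 stands for 40 cm of shift or pi rad of turn. Its arguments: {"type":"object","properties":{"steps":{"type":"array"},"squeeze":{"type":"number"}},"required":["steps"]}

```bash
mkdir -p pics; python3 - <<'E'
from station import *
import cv2
for n in("scene","top"):
    cv2.imwrite(f"pics/{n}0.png",cv2.cvtColor(read_camera(n),cv2.COLOR_RGB2BGR)); print(get_calibration(n))
s=get_state();print(s["tool_pos"],s["tool_rot"],s["t"])
E
```

```text
{'mtx': array([[544.8074458 ,   0.        , 284.00263456],
       [  0.        , 544.8074458 , 211.08628116],
       [  0.        ,   0.        ,   1.        ]]), 'D': array([-0.02711128,  0.        ,  0.        ,  0.        ,  0.        ]), 'xyz': array([-410.67144918, 1190.6684928 ,  787.96220084]), 'rotation': array([-0.29440136,  0.80887861, -0.47456428,  0.18393471])}
{'mtx': array([[513.91431279,   0.        , 279.17717241],
       [  0.        , 513.91431279, 216.96381016],
       [  0.        ,   0.        ,   1.        ]]), 'D': array([-0.05810177,  0.        ,  0.        ,  0.        ,  0.        ]), 'xyz': array([ 262.26693477,  208.78433244, 1233.38165674]), 'rotation': array([-0.70061041,  0.70765381, -0.06379829,  0.06558134])}
[215.5864714  585.94050658 221.6827676 ] [ 1.75494441e-01  9.84479937e-01 -9.16176137e-04 -3.41353219e-04] 0.1
```

View pics/scene0.png

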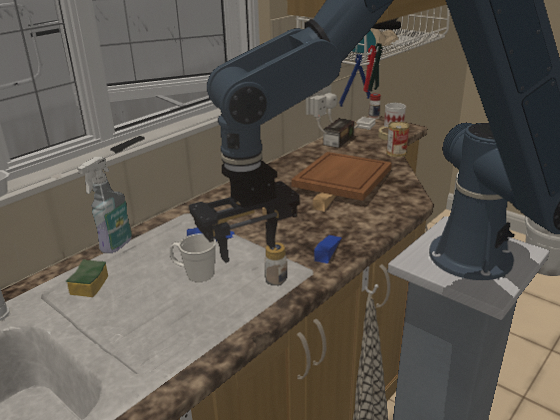

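View pics/top0.png

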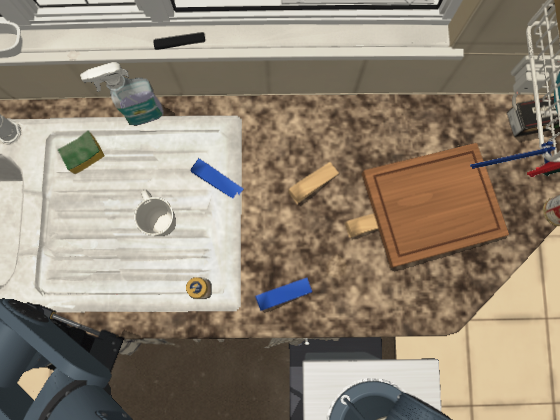

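The top view shows the wedge's heel sticking out of the board's left edge at about (347–378, 215–237). The spare lies at (290–338, 165–202), clear of it. The board's raised edge runs from (362,171) to (396,268). The jar is at (198,288) and the mug at (155,216). The blue decoys are at (216,178) and (284,294).

```bash
cat > h.py <<'E'
from station import *
import cv2, numpy as np
from scipy.spatial.transform import Rotation as R
def cast(n,px,z):
    c=get_calibration(n)
    p=cv2.undistortPoints(np.float64(px).reshape(-1,1,2),c["mtx"],c["D"])[:,0]
    d=R.from_quat(c["rotation"]).apply(np.c_[p,np.ones(len(p))]); o=np.array(c["xyz"])
    return o+d*((z-o[2])/d[:,2])[:,None]
def pale(im,x0,x1,y0,y1):
    h=cv2.cvtColor(im,cv2.COLOR_RGB2HSV); m=cv2.inRange(h,(10,70,150),(25,180,255))
    k=np.zeros_like(m);k[y0:y1,x0:x1]=m[y0:y1,x0:x1]
    k=cv2.morphologyEx(k,cv2.MORPH_OPEN,np.ones((3,3)))
    return max(cv2.findContours(k,0,2)[0],key=cv2.contourArea)
E
python3 - <<'E'
from h import *
im=read_camera("top")
b=cast("top",[(362,171),(396,268)],50); e=b[1]-b[0]
print("edge",b[:,:2].round(),"len",np.linalg.norm(e)); far=cast("top",[(475,143),(508,236)],28);print(far[:,:2].round())
d=b.mean(0)-far.mean(0); print("pull dir deg",np.degrees(np.arctan2(d[1],d[0])), "edge normal",np.degrees(np.arctan2(e[1],e[0])))
for w in((335,385,205,245),(280,345,155,210)):
    c=pale(im,*w); r=cv2.boxPoints(cv2.minAreaRect(c)); print(r.round(1).tolist(),cast("top",r,34)[:,:2].round().tolist())
v=cv2.resize(im[190:260,320:400],None,fx=8,fy=8,interpolation=cv2.INTER_CUBIC)
c=pale(im,335,385,205,245)
cv2.polylines(v,[((np.int32(cv2.boxPoints(cv2.minAreaRect(c))-[320,190]))*8)],True,(0,255,0),1)
cv2.imwrite("pics/crop.png",cv2.cvtColor(v,cv2.COLOR_RGB2BGR))
E
```

```text
edge [[591.  12.]
 [359. -58.]] len 242.1280919099401
[[ 667. -275.]
 [ 434. -337.]]
pull dir deg 104.85036068784042 edge normal -163.2878056201085
[[345.0, 217.0], [371.3999938964844, 208.1999969482422], [377.8999938964844, 227.6999969482422], [351.5, 236.5]] [[483.0, 54.0], [504.0, -9.0], [456.0, -23.0], [436.0, 41.0]]
[[281.79998779296875, 180.1999969482422], [324.5, 151.6999969482422], [338.6000061035156, 172.89999389648438], [295.8999938964844, 201.39999389648438]] [[575.0, 204.0], [645.0, 99.0], [591.0, 66.0], [522.0, 170.0]]
```

View pics/crop.png

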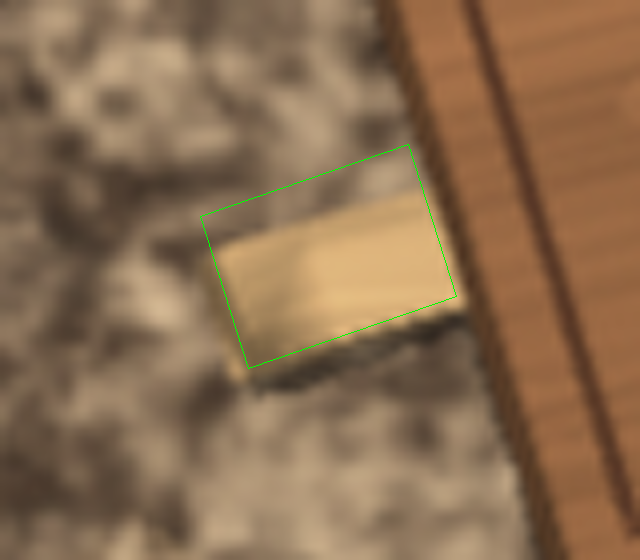

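The crop shows that the mask picked up some counter. By eye, the heel's top face has its end corners at crop (217,247) and (246,372). Its sides run to (418,190) and (462,306).

```bash
python3 - <<'E'
from h import *
q=np.array([(217,247),(246,370),(418,190),(462,304)])/8+[319.5,189.5]
w=cast("top",q,34)[:,:2];print(w.round(1).tolist())
s1,s2=w[0]-w[2],w[1]-w[3]; print([np.degrees(np.arctan2(s[1],s[0])) for s in(s1,s2)],"width",np.linalg.norm(w[0]-w[1]))
a=np.radians(105.5); u=np.array([np.cos(a),np.sin(a)]); n=np.array([-u[1],u[0]])
end=max(w[:2]@u); lat=(w@n); print("lat",lat, "end",w[:2]@u, "edge",cast("top",[(362,171),(396,268)],50)[:,:2]@u)
g=u*((w[:2]@u).mean()-13)+n*lat.mean(); print("grip",g)
s=get_state(); Rt=R.from_quat(s["tool_rot"]); print(s["tool_pos"],Rt.as_matrix().round(3).tolist())
yaw=np.degrees(np.arctan2(*Rt.as_matrix()[[1,0],1])); print("tool y deg",yaw)
t=np.array([g[0],g[1],0])-s["tool_pos"]; print("in tool axes mm",Rt.inv().apply(t))
E
```

```text
[[474.7, 50.8], [437.7, 43.5], [491.2, -9.6], [456.8, -21.3]]
[np.float64(105.34190059284961), np.float64(106.37985506157143)] width 37.646916395704714
lat [-470.97525778 -433.43227058 -470.80219682 -434.46866883] end [-77.85332198 -75.0578925 ] edge [-146.25649265 -151.37876203]
grip [459.87127396  34.70173146]
[215.62641153 586.01095682 221.79979843] [[-0.938, 0.346, -0.001], [0.346, 0.938, -0.001], [0.0, -0.002, -1.0]]
tool y deg 69.78705923872279
in tool axes mm [-419.75654181 -432.59820528  222.38660878]
```

>>> move_arm(
  steps=[
    [[-0.07,-0.072,0],[0,0,0],0],
    [[-0.07,-0.072,0],[0,0,0],0],
    [[-0.07,-0.072,0],[0,0,0],0],
    [[-0.07,-0.072,0],[0,0,0],0],
    [[-0.07,-0.072,0],[0,0,0],0],
    [[-0.07,-0.072,0],[0,0,0],0],
    [[-0.07,-0.072,0],[0,0,0],0],
    [[-0.07,-0.072,0],[0,0,0],0],
    [[-0.07,-0.072,0],[0,0,0],0],
    [[-0.07,-0.072,0],[0,0,0],0],
    [[-0.07,-0.072,0],[0,0,0],0],
    [[-0.07,-0.072,0],[0,0,0],0],
  ],
)

```text
t: 1.15
tool_pos: [412.1, 144.2, 222.6]
tool_rot: [0.175, 0.984, 0.0, 0.0]
ft_force: [0.9, 1.5, 0.2]
gripper_width: 1.002
grasp_force: 0.0
```

>>> move_arm(
  steps=[
    [[-0.07,-0.072,0],[0,0,0],0],
    [[-0.07,-0.072,0],[0,0,0],0],
    [[0,0,0],[0,0,0.0375],0],
    [[0,0,0],[0,0,0.0375],0],
    [[0,0,0],[0,0,0.0375],0],
    [[0,0,0],[0,0,0.0375],0],
    [[0,0,0],[0,0,0.0375],0],
    [[0,0,0],[0,0,0.0375],0],
    [[0,0,0],[0,0,0.0375],0],
    [[0,0,0],[0,0,0.0375],0],
    [[0,0,0],[0,0,0],0],
    [[0,0,0],[0,0,0],0],
  ],
)

```text
t: 2.15
tool_pos: [444.3, 72.7, 222.5]
tool_rot: [0.602, 0.798, -0.0, -0.0]
ft_force: [0.1, -0.5, 0.4]
gripper_width: 1.001
grasp_force: 0.0
```

```bash
cat > t.py <<'E'
from h import *
s=get_state(); Rt=R.from_quat(s["tool_rot"]); M=Rt.as_matrix()
print(s["t"],s["tool_pos"],"y deg",np.degrees(np.arctan2(M[1,1],M[0,1])),"z",M[:,2].round(4),s["ft_force"])
print("to grip, tool/400:",Rt.inv().apply(np.array([460,34.7,8])-s["tool_pos"])/400)
E
python3 t.py; python3 - <<'E'
from h import *
for n in("top","scene"): cv2.imwrite(f"pics/{n}1.png",cv2.cvtColor(read_camera(n),cv2.COLOR_RGB2BGR))
E
```

```text
2.15 [444.30410244  72.68306706 222.45805559] y deg 15.962949289975413 z [-3.e-04 -0.e+00 -1.e+00] [ 0.05071467 -0.54933592  0.38285183]
to grip, tool/400: [-0.10211591  0.01176752  0.53613636]
```

>>> move_arm(
  steps=[
    [[-0.05,0.006,0],[0,0,0],0],
    [[-0.05,0.006,0.03],[0,0,0],0],
    [[0,0,0.08],[0,0,0],0],
    [[0,0,0.08],[0,0,0],0],
    [[0,0,0.08],[0,0,0],0],
    [[0,0,0.08],[0,0,0],0],
    [[0,0,0.04],[0,0,0],0],
    [[0,0,0],[0,0,0],0],
    [[0,0,0],[0,0,0],0],
  ],
)

```text
t: 3.0
tool_pos: [459.6, 35.5, 66.0]
tool_rot: [0.603, 0.798, -0.001, -0.001]
ft_force: [0.0, -0.0, 0.6]
gripper_width: 1.001
grasp_force: 0.0
```

```bash
python3 t.py; python3 - <<'E'
from h import *
a=read_camera("top")[180:280,300:420];b=read_camera("scene")[150:250,260:380]
v=cv2.resize(np.vstack([a,b]),None,fx=3,fy=3,interpolation=cv2.INTER_CUBIC)
v=np.hstack([cv2.resize(i,(400,333),interpolation=cv2.INTER_CUBIC) for i in(a,b)])
cv2.imwrite("pics/pre.png",cv2.cvtColor(v,cv2.COLOR_RGB2BGR))
E
```

```text
3.0 [459.56016962  35.54998279  65.95147439] y deg 15.844174388559123 z [-2.2e-03  4.0e-04 -1.0e+00] [ 0.02155407 -0.03268266  0.61808163]
to grip, tool/400: [-0.00248284  0.00076636  0.14487514]
```

View pics/pre.png

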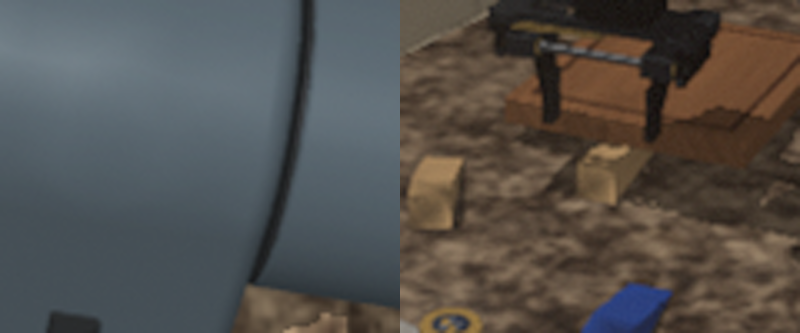

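In the scene view (right half of the picture), the open fingers hang astride the heel at crop (600,175), clear of the spare wedge at (438,190). The top view is blocked by the arm. I'll go down and grip.

>>> move_arm(
  steps=[
    [[0,0,0.04],[0,0,0],0],
    [[0,0,0.04],[0,0,0],0],
    [[0,0,0.04],[0,0,0],0],
    [[0,0,0.02],[0,0,0],0],
    [[0,0,0],[0,0,0],0],
    [[0,0,0],[0,0,0],0],
  ],
)

```text
t: 3.6
tool_pos: [460.5, 35.4, 11.3]
tool_rot: [0.603, 0.798, 0.0, 0.001]
ft_force: [-0.1, 0.3, 0.5]
gripper_width: 1.001
grasp_force: 0.0
```

>>> move_arm(
  steps=[
    [[0,0,0],[0,0,0],0.3],
    [[0,0,0],[0,0,0],0.5],
    [[0,0,0],[0,0,0],0.7],
    [[0,0,0],[0,0,0],0.8],
    [[0,0,0],[0,0,0],0.8],
    [[0,0,0],[0,0,0],0.8],
    [[0,0,0],[0,0,0],0.8],
    [[0,0,0],[0,0,0],0.8],
  ],
  squeeze=40,
)

```text
t: 4.27
tool_pos: [459.9, 35.5, 10.5]
tool_rot: [0.603, 0.798, -0.0, -0.0]
ft_force: [-0.3, -0.0, -0.4]
gripper_width: 0.478
grasp_force: 0.0
```

```bash
python3 t.py
```

```text
4.2667 [459.93928434  35.50162823  10.53357044] y deg 15.785413067450868 z [-1.e-04  0.e+00 -1.e+00] [-0.3150872  -0.0378763  -0.40940313]
to grip, tool/400: [-0.00196997 -0.00039875  0.00633389]
```

Grip isn't made yet (41.6 mm open), so I'll keep closing.

>>> move_arm(
  steps=[
    [[0,0,0],[0,0,0],0.8],
    [[0,0,0],[0,0,0],0.8],
    [[0,0,0],[0,0,0],0.8],
    [[0,0,0],[0,0,0],0.8],
    [[0,0,0],[0,0,0],0.8],
    [[0,0,0],[0,0,0],0.8],
  ],
  squeeze=40,
)

```text
t: 4.77
tool_pos: [460.5, 35.5, 10.5]
tool_rot: [0.603, 0.798, 0.0, 0.0]
ft_force: [3.1, 3.1, -0.8]
gripper_width: 0.411
grasp_force: 39.8
```

>>> move_arm(
  steps=[
    [[0.003,0,0],[0,0,0],0.8],
    [[0.005,0,0],[0,0,0],0.8],
    [[0.006,0,0],[0,0,0],0.8],
    [[0.006,0,0],[0,0,0],0.8],
    [[0.006,0,0],[0,0,0],0.8],
    [[0.006,0,0],[0,0,0],0.8],
    [[0.006,0,0],[0,0,0],0.8],
    [[0.006,0,0],[0,0,0],0.8],
    [[0.006,0,0],[0,0,0],0.8],
    [[0.006,0,0],[0,0,0],0.8],
    [[0,0,0],[0,0,0],0.8],
    [[0,0,0],[0,0,0],0.8],
  ],
)

```text
t: 5.77
tool_pos: [454.0, 56.6, 10.5]
tool_rot: [0.603, 0.798, -0.0, 0.0]
ft_force: [2.1, -3.5, -1.5]
gripper_width: 0.414
grasp_force: 39.8
```

```bash
python3 t.py; python3 - <<'E'
from h import *
a=read_camera("top")[120:290,280:520];b=read_camera("scene")[130:250,240:420]
v=np.hstack([cv2.resize(a,(400,283)),cv2.resize(b,(400,283))])
cv2.imwrite("pics/mid.png",cv2.cvtColor(v,cv2.COLOR_RGB2BGR))
E
```

```text
5.7667 [454.02826624  56.58989885  10.53706407] y deg 15.80529709256911 z [ 2.e-04 -5.e-04 -1.e+00] [ 2.06531001 -3.5304582  -1.52215128]
to grip, tool/400: [-0.05671875 -0.00054069  0.00637207]
```

View pics/mid.png

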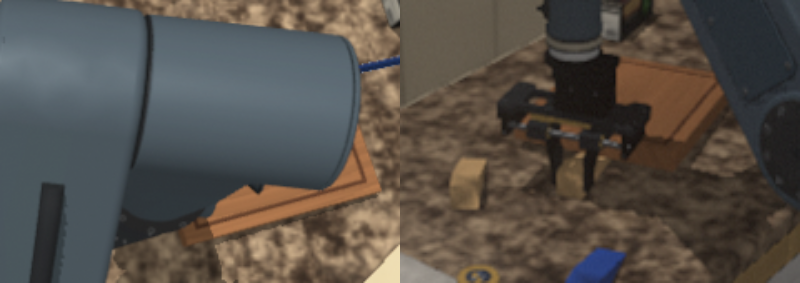

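The wedge is held in the fingers at crop (575,178) and has come back about 22 mm. The board hasn't visibly moved, so I'll keep pulling.

>>> move_arm(
  steps=[
    [[0.006,0,0],[0,0,0],0.8],
    [[0.006,0,0],[0,0,0],0.8],
    [[0.006,0,0],[0,0,0],0.8],
    [[0.006,0,0],[0,0,0],0.8],
    [[0.006,0,0],[0,0,0],0.8],
    [[0.006,0,0],[0,0,0],0.8],
    [[0.006,0,0],[0,0,0],0.8],
    [[0.006,0,0],[0,0,0],0.8],
    [[0.006,0,0],[0,0,0],0.8],
    [[0.006,0,0],[0,0,0],0.8],
    [[0.006,0,0],[0,0,0],0.8],
    [[0.006,0,0],[0,0,0],0.8],
  ],
)

```text
t: 6.87
tool_pos: [446.1, 84.4, 10.6]
tool_rot: [0.603, 0.797, -0.0, 0.0]
ft_force: [0.8, -5.7, -0.8]
gripper_width: 0.411
grasp_force: 39.8
```

>>> move_arm(
  steps=[
    [[0.006,0,0],[0,0,0],0.8],
    [[0.006,0,0],[0,0,0],0.8],
    [[0.006,0,0],[0,0,0],0.8],
    [[0.006,0,0],[0,0,0],0.8],
    [[0.006,0,0],[0,0,0],0.8],
    [[0.006,0,0],[0,0,0],0.8],
    [[0.006,0,0],[0,0,0],0.8],
    [[0.006,0,0],[0,0,0],0.8],
    [[0.006,0,0],[0,0,0],0.8],
    [[0.006,0,0],[0,0,0],0.8],
    [[0.006,0,0],[0,0,0],0.8],
    [[0.006,0,0],[0,0,0],0.8],
  ],
)

```text
t: 7.87
tool_pos: [438.0, 112.8, 10.5]
tool_rot: [0.603, 0.798, -0.0, -0.0]
ft_force: [0.5, -1.6, -0.1]
gripper_width: 0.415
grasp_force: 39.8
```

>>> move_arm(
  steps=[
    [[0.006,0,0],[0,0,0],0.8],
    [[0.006,0,0],[0,0,0],0.8],
    [[0.006,0,0],[0,0,0],0.8],
    [[0.006,0,0],[0,0,0],0.8],
    [[0,0,0],[0,0,0],0.8],
    [[0,0,0],[0,0,0],0.8],
    [[0,0,0],[0,0,0],0.8],
  ],
)

```text
t: 8.45
tool_pos: [435.4, 121.8, 10.5]
tool_rot: [0.603, 0.798, -0.0, -0.0]
ft_force: [-0.2, 0.6, -0.7]
gripper_width: 0.41
grasp_force: 39.8
```

```bash
python3 t.py; python3 - <<'E'
from h import *
a=read_camera("top")[120:290,280:520];b=read_camera("scene")[130:250,240:420]
v=np.hstack([cv2.resize(a,(400,283)),cv2.resize(b,(400,283))])
cv2.imwrite("pics/mid2.png",cv2.cvtColor(v,cv2.COLOR_RGB2BGR))
E
```

```text
8.45 [435.4244699  121.7801511   10.52250388] y deg 15.785208501274484 z [-3.e-04  0.e+00 -1.e+00] [-0.18685769  0.63272754 -0.735786  ]
to grip, tool/400: [-2.26204658e-01 -9.76809813e-05  6.27662381e-03]
```

View pics/mid2.png

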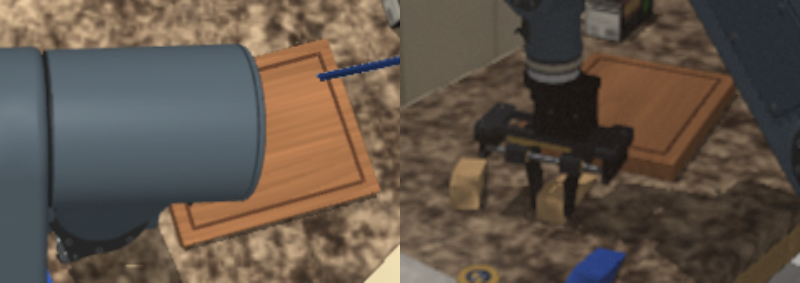

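The board lies flat and the wedge is drawn back about 90 mm, with a gap to the board. The spare at crop (468,183) hasn't moved. I'll open part way and rise.

>>> move_arm(
  steps=[
    [[0,0,0],[0,0,0],0.4],
    [[0,0,0],[0,0,0],0.4],
    [[0,0,0],[0,0,0],0.4],
    [[0,0,0],[0,0,0],0.4],
    [[0,0,0],[0,0,0],0.4],
    [[0,0,0],[0,0,0],0.4],
  ],
)

```text
t: 9.05
tool_pos: [435.6, 121.7, 10.6]
tool_rot: [0.603, 0.797, 0.0, 0.0]
ft_force: [-0.1, -0.0, -0.0]
gripper_width: 0.595
grasp_force: 0.0
```

>>> move_arm(
  steps=[
    [[0,0,-0.03],[0,0,0],0.4],
    [[0,0,-0.05],[0,0,0],0.4],
    [[0,0,-0.08],[0,0,0],0.4],
    [[0,0,-0.08],[0,0,0],0.4],
    [[0,0,-0.08],[0,0,0],0.4],
    [[0,0,-0.08],[0,0,0],0.4],
    [[0,0,-0.08],[0,0,0],0.4],
    [[0.05,-0.05,0],[0,0,0],0.4],
    [[0.07,-0.03,0],[0,0,0],0.4],
    [[0.08,0,0],[0,0,0],0.4],
    [[0.08,0,0],[0,0,0],0.4],
    [[0.08,0,0],[0,0,0],0.4],
  ],
)

```text
t: 10.05
tool_pos: [364.6, 252.5, 202.8]
tool_rot: [0.604, 0.797, 0.0, 0.0]
ft_force: [0.3, -0.2, 0.0]
gripper_width: 0.602
grasp_force: 0.0
```

>>> move_arm(
  steps=[
    [[0.08,0.02,0],[0,0,0],0.4],
    [[0.08,0.02,0],[0,0,0],0.4],
    [[0.08,0.02,0],[0,0,0],0.4],
    [[0.08,0.02,0],[0,0,0],0.4],
    [[0,0,0],[0,0,0],0.4],
    [[0,0,0],[0,0,0],0.4],
    [[0,0,0],[0,0,0],0.4],
  ],
)

```text
t: 10.63
tool_pos: [360.8, 382.7, 202.1]
tool_rot: [0.603, 0.798, -0.001, -0.0]
ft_force: [-0.1, -0.5, -0.0]
gripper_width: 0.598
grasp_force: 0.0
```

```bash
python3 - <<'E'
from h import *
a=read_camera("top")[120:320,240:520];b=read_camera("scene")[130:280,220:430]
v=np.hstack([cv2.resize(a,(400,286)),cv2.resize(b,(400,286))])
cv2.imwrite("pics/end.png",cv2.cvtColor(v,cv2.COLOR_RGB2BGR))
E
```

```text
(no output)
```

View pics/end.png

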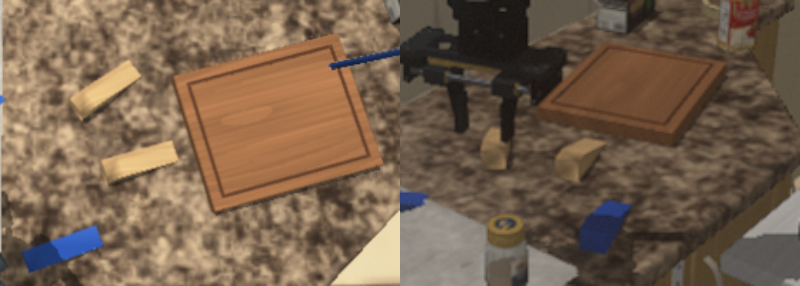

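The board is flat and in place. The wedge lies upright at crop (102–178, 142–185), its tip about 20 mm clear of the board's edge. The spare, mug and jar were not disturbed.

```bash
python3 -c "
from station import *
print(sign_off())"
```

```text
the job is handed in; nothing more can be done
None
```

The job is handed in, though sign-off returned no verdict: the wedge was eased straight back about 90 mm and lies on its base roughly 20 mm clear of the edge, the board looks flat and in place, and the spare wedge, mug and jar were left alone.

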